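# Check the thickness of a resurfaced chopping board

### The arm

A 6-joint arm with a two-finger parallel gripper is mounted at the origin on the work surface. World frame = base frame: x ahead of the robot, y to its left, z up, the work surface at z = 0. Lengths are in m, angles in rad, forces in N, time in s.
With the tool pointing down it reaches from about 0.325 to 0.775 m from the base axis. Payload 9.3 kg.
Tool frame: the origin (TCP) lies between the finger pads; the fingertips stand 22 mm ahead of it and the grasp point (between the pads) lies 3 mm ahead of it; z points along the fingers, y is the direction in which the jaws open and shut (so a half turn about z gives the same grasp; the last joint's range is limited). The gripper opens to 85 mm and grips with 20 to 120 N. Pads are 22 mm wide; open, the fingers measure 114 mm over their backs; the gripper's body (76 mm by 85 mm) begins 54 mm behind the grasp point. The pads swing forward as they close: fully open they stand 13 mm farther back than shut.
Start: joints at [1.16, 0.259, 0.021, 1.334, 0, 1.418], TCP at [0.14, 0.532, 0.253] pointing down, gripper open.
Joint ranges: [-3.04, 3.04], [-0.91, 1.82], [-1.04, 1.36], [-1.92, 1.95], [-1.52, 1.45], [-3.14, 3.14]. Speed limits (rad/s): [2.22, 2.22, 2.79, 3.14, 3.14, 3.14].

### API

Orientations are given as a 3x3 rotation matrix whose columns are the frame's x, y, z axes.
In Python, from bench import bot gives the robot as it stands.
- The arm moves only by the shell command python3 -m crank 'ROWS' [OPENING] [FORCE]. ROWS is JSON, a list that holds one entry, the list of rows, each a list of 4 numbers: the shift along the tool's x, y, z in units of 40 mm (1.0 is 40 mm), then the turn about the tool's z in units of 6 degrees (1.0 is 6 degrees). A call has exactly 10 rows; each row shifts and turns the commanded pose from where the row before left it, along the tool's axes as they then stand; what a row does not reach is not made up. A row lasts 1/8 s, in which the tool goes at most 62.5 mm and 10.7 degrees, less where a joint would pass 70% of its speed; a pose out of reach is approached as far as the arm can. A call is refused whole if a number of a shift passes 1 or a number of a turn 1, either way. A call with a gripper value outside its range is refused whole. OPENING is the closure, from 0 (fully open) to 1 (shut), set as the call begins (- or left out, the last holds). The fingers move at their own pace and stop on an object; FORCE is the grip in N (left out, the last holds). Time passes only in rows, so rows that do not move let the fingers close, or fill a call up. It gives the time, the measured TCP pose, the force and the opening at its end, in the units of the state.
- bot.get_obs(): the state, without advancing time (a new reading comes with each control period).
- bot.get_image(name): name is "side" or "top"; returns a dict with "img" (400x640x3 uint8, red, green, blue), "z_map" (400x640 float32, m along the optical axis (not along the pixel's ray), 0 where there is no reading), "intrinsics" (3x3 intrinsics, pixels), "k1" (the pictures are not rectified: a ray, as slopes to the right and down, at radius r is drawn at 1 + k1 r^2 times it, then the intrinsics apply), "pose" (4x4, takes a point from camera to world coordinates). Camera axes: x right, y up, looking along -z (the intrinsics and any distortion apply to the point x, -y, -z); pixel columns grow to the right and rows downward; lengths in m; the calibration is good to about 2 mm. A picture is of the moment at which its call begins.
- bot.close_job(): hands the job in, once; it reports no verdict.
Trained networks look in the newest picture that a camera, given by its name, has taken for a name from the list of things; names that differ only in an ending like _2 or _b are one class to them, and where a whole thing is asked for, a point or a joint stands for the part that bears it (a point fixed in the world has none). Each returns a list of dicts, best first, with "p" (0 to 1); they miss things now and then, are a little off and sometimes report something else, mostly with a low value. They report only what shows in the picture. A call takes as long as a camera call. They do not tell look-alikes from the thing itself.
- bot.regions_of(query, camera): "region" (400x640 bool, what is visible of it) and "box" ([left, top, right, bottom] in pixels, round what is visible of it).
- bot.landmark_of(query, camera): "centre" ([column, row] in pixels: a listed point, or the origin of a listed thing).
The state is a dict: "clock": time; "joint_pos": joint angles; "joint_velocities": joint speeds; "joint_efforts": joint torques, N m; "position": TCP position; "ee_rot": TCP orientation; "wrist_force": force on the tool from outside, world axes, zero at the start; "wrist_torque": the same for the moment, N m; "finger_gap": finger opening in m.
Only numpy, scipy, OpenCV 4.12 (cv2) and the standard library are available. Lean on these libraries where they do the work, as an engineer would, in place of code of your own. Each camera call takes 0.05 s, during which the arm holds its last target. There are 200 camera calls.

### The job

Check the green chopping board's thickness: raise the gauge's blue carriage by its knob, then slide the green board along the table, never lifting it, squarely into the lane until it meets the back stop. Then gently lower the carriage until the sprung foot presses on the board with its spring about half in (6 mm), and leave it so, never pushing hard. Leave the red board alone.

Things in the scene. Friction and masses are not known exactly. Their poses are not given: they have to be found in the camera images.
- gauge: Grey thickness gauge, fixed. Origin on the table, straight below the foot; +x points into the lane towards the column (the board goes in along +x), z up. Two side rails 16 mm high, 12 mm wide, inner faces at y = +-49 mm, run from x = -36 mm (rounded black ends) to the stop; the bare table is the lane's floor. Steel column 24 mm wide at x = 62 to 77 mm, top 150 mm above the table.
- stop (a point): Middle of the back stop's front face, at table level: x = +50 mm on the gauge. The stop is a grey block 20 mm high, 45 mm deep, 122 mm wide. With the board against it the board's centre is at gauge x = -10 mm and its near short end at x = -70 mm, outside the rails.
- carriage (a joint): Height of the blue carriage on the column, 0 to 0.060 m, growing upwards: the height of the foot's underside above the table while its spring is not pushed in. Friction holds the carriage where it is left: about 8 N lifts it, 4 N lowers it. It starts too low for the board to pass under the foot.
- foot (a joint): How far the sprung foot is pushed up into the carriage, 0 (free) to 0.012 m (its end); spring 0.3 N per mm. With the foot on the board, carriage + foot = 25 mm, so half way is foot 6 mm, carriage 19 mm.
- knob (a point): Centre of the black upright cylindrical knob straight above the foot: 24 mm diameter, 36 mm high, centre 102 mm above the table plus the carriage reading. The blue arm under it (20 mm wide under the knob, then 14 mm) has its top 22 mm below the knob's centre and runs along gauge +x to the column: take the knob from above, fingers on its gauge +y and -y sides.
- foot_pad: The steel foot, a disc 26 mm in diameter and 8 mm thick on a sprung stem with an orange collar; origin at the centre of its underside.
- green_board: Loose small green plastic chopping board, 120 mm (its x) by 80 mm (its y) by 25 mm thick, about 0.23 kg, lying flat; origin at the centre of its underside. Starts beside the lane's line, out in front of the lane's mouth, its long side roughly along the lane.
- red_board: Loose red chopping board of the same size, origin at the centre of its underside; leave it where it is. Which of the two boards lies nearer the gauge varies.
Not all that is in view belongs to the job. Several things have the shape of the green_board; the one meant has the colours described above.

How it is judged:
By the outcome, as a careful person would: the job done as asked, in the order asked, and still so for the second after the job is handed in, with the robot touching nothing.
It also fails if it takes over 72 s, if anything falls off the work surface, if the arm or the gripper's body presses on something with over 40 N, if the wrist force passes 120 N, or if a joint passes its speed limit or range.

## Working session

There is one attempt and no reset: what is moved stays moved. The work goes in short steps, Python scripts to look and compute and a shell command to move; the robot and the scene stay as the last step left them, time stands still between calls to the robot, and variables do not carry over. Pictures are saved under pics/ and viewed, about 8 in all and at most 12, crops included, and the job is handed in when it is done.

```bash
mkdir -p pics; ls
cat > h.py <<'E'
import numpy as np, cv2
from bench import bot
def grab(n):
    return bot.get_image(n)
def px2ray(c,uv):
    K=np.array(c["intrinsics"]); k=c["k1"]
    # r_d = r(1+k r^2): cv2 model
    p=cv2.undistortPoints(np.array(uv,float).reshape(-1,1,2),K,np.array([k,0,0,0,0.]))[:,0]
    P=np.array(c["pose"]); d=np.c_[p[:,0],-p[:,1],-np.ones(len(p))]@P[:3,:3].T
    return P[:3,3],d
def onplane(c,uv,z):
    o,d=px2ray(c,uv); return o+d*((z-o[2])/d[:,2])[:,None]
def cloud(c,mask):
    v,u=np.nonzero(mask&(c["z_map"]>0)); o,d=px2ray(c,np.c_[u,v]); return o+d*c["z_map"][v,u][:,None]
def proj(c,X):
    P=np.linalg.inv(np.array(c["pose"])); q=np.atleast_2d(X)@P[:3,:3].T+P[:3,3]
    q=q*[1,-1,-1]
    return cv2.projectPoints(q,np.zeros(3),np.zeros(3),np.array(c["intrinsics"]),np.array([c["k1"],0,0,0,0.]))[0][:,0]
E
python3 - <<'E'
from h import *
for n in("side","top"):
    c=grab(n); cv2.imwrite(f"pics/{n}0.png",c["img"][:,:,::-1]); print(n,np.round(c["pose"],3).tolist())
    for q in("green_board","red_board","gauge","knob","foot_pad"):
        for r in bot.regions_of(q,n)[:4]: print(q,"reg",round(r["p"],2),r["box"])
    for q in("green_board","gauge","knob","stop","foot_pad"):
        for r in bot.landmark_of(q,n)[:4]: print(q,"lm",round(r["p"],2),r["centre"])
print(bot.get_obs()["ee_rot"],bot.get_obs()["clock"])
E
```

```text
pics
side [[-0.97, 0.18, -0.164, 0.334], [-0.243, -0.68, 0.692, 0.58], [0.014, 0.711, 0.703, 0.723], [0.0, 0.0, 0.0, 1.0]]
green_board reg 0.79 [371.7, 168.6, 433.8, 218.6]
green_board reg 0.76 [287.6, 205.3, 342.5, 264.8]
red_board reg 0.77 [259.6, 291.5, 317.7, 364.0]
gauge reg 0.9 [255.5, 91.9, 318.8, 175.8]
knob reg 0.88 [274.7, 120.3, 299.4, 170.4]
foot_pad reg 0.48 [281.7, 149.7, 288.8, 167.9]
green_board lm 0.64 [400.3, 194.1]
green_board lm 0.57 [316.5, 235.3]
gauge lm 0.72 [284.4, 165.1]
knob lm 0.74 [281.4, 130.0]
stop lm 0.57 [289.6, 152.7]
stop lm 0.4 [290.6, 329.6]
foot_pad lm 0.43 [282.4, 165.8]
top [[-0.005, 0.984, -0.179, 0.303], [-1.0, -0.003, 0.012, -0.039], [0.011, 0.179, 0.984, 1.105], [0.0, 0.0, 0.0, 1.0]]
green_board reg 0.85 [354.1, 239.3, 406.0, 288.3]
green_board reg 0.75 [288.5, 184.3, 337.9, 220.4]
red_board reg 0.63 [204.9, 191.5, 250.8, 222.1]
gauge reg 0.59 [375.1, 126.9, 431.1, 179.2]
gauge reg 0.48 [384.6, 146.7, 395.9, 159.2]
knob reg 0.61 [385.5, 135.1, 427.3, 158.3]
foot_pad reg 0.57 [383.3, 135.3, 426.3, 154.2]
foot_pad reg 0.56 [384.1, 147.7, 395.4, 157.8]
green_board lm 0.88 [379.3, 262.1]
green_board lm 0.66 [312.6, 201.5]
knob lm 0.94 [395.4, 140.2]
stop lm 0.63 [408.1, 153.7]
stop lm 0.5 [229.7, 205.7]
stop lm 0.32 [393.1, 140.8]
foot_pad lm 0.63 [390.7, 153.4]
[[-9.66957197e-01  2.54938776e-01 -1.31059058e-05]
 [ 2.54938775e-01  9.66957197e-01  1.44299499e-05]
 [ 1.63516036e-05  1.06119403e-05 -1.00000000e+00]] 1.1
```

```bash
python3 -c "
import cv2,numpy as np
a=[cv2.resize(cv2.imread(f'pics/{n}0.png'),(480,300)) for n in('side','top')]
cv2.imwrite('pics/both0.png',np.vstack(a))"
```

```text
(no output)
```

View pics/both0.png

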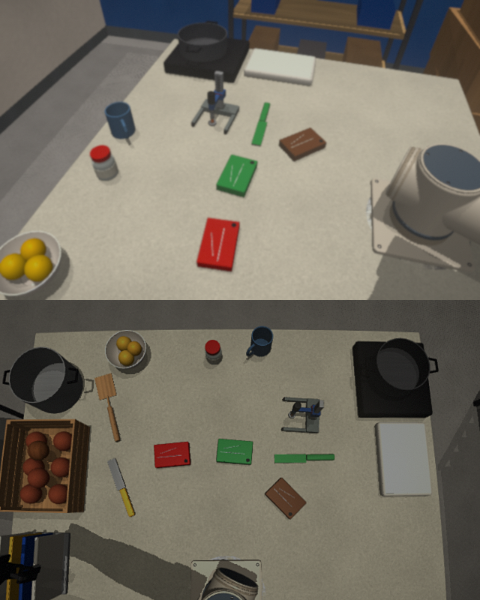

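Top view (full-size pixels): the boards are green at (313,201), red at (229,206) and brown at (380,263). Only the green one fits the colour, even though the network ranked brown first. The gauge is at (400,153), with its lane opening to image left (+y world). There is also a green knife at (405,210), which isn't a board. Next I'll measure and confirm with an enlarged crop.

```bash
cat > m.py <<'E'
from h import *
def board(c, hue, lo=0.012):
    hsv=cv2.cvtColor(c["img"],cv2.COLOR_RGB2HSV); 
    m=(abs(hsv[...,0].astype(int)-hue)<12)&(hsv[...,1]>110)&(hsv[...,2]>40)
    n,l,s,ce=cv2.connectedComponentsWithStats(m.astype(np.uint8)); i=1+np.argmax(s[1:,4])
    P=cloud(c,l==i); T=P[abs(P[:,2]-0.025)<0.006]
    r=cv2.minAreaRect((T[:,:2]*1000).astype(np.float32)); return r,len(T),np.median(T[:,2]),ce[i]
E
python3 - <<'E'
from m import *
c=grab("top"); s=grab("side")
for n,k in(("top",c),("side",s)):
    print(n,"board",board(k,60))
    b=bot.regions_of("gauge",n)[0]["box"]; x0,y0,x1,y1=[int(v) for v in b]
    m=np.zeros((400,640),bool); m[y0-8:y1+8,x0-8:x1+8]=1
    P=cloud(k,m)
    for lo,hi in((.010,.024),(.05,.085),(.085,.115),(.115,.142),(.142,.17)):
        q=P[(P[:,2]>lo)&(P[:,2]<hi)]
        if len(q)>3: print(lo,hi,len(q),q.mean(0).round(3),cv2.minAreaRect((q[:,:2]*1000).astype(np.float32)),"zmax",q[:,2].max().round(4))
    q=bot.landmark_of("knob",n)[0]["centre"]; print("knob",q,onplane(k,[q],.115),onplane(k,[q],.108))
    q=bot.landmark_of("stop",n)[0]["centre"]; print("stop",q,onplane(k,[q],0))
cr=c["img"][110:240,270:450,::-1]; cr2=s["img"][80:280,230:400,::-1]
a=cv2.resize(cr,None,fx=4,fy=4,interpolation=2)[:, :720]; cv2.imwrite("pics/c1.png",a)
cv2.imwrite("pics/c2.png",cv2.resize(s["img"][75:185,235:345,::-1],None,fx=5,fy=5,interpolation=2))
E
```

```text
top board (((475.4261779785156, -28.340553283691406), (117.9640884399414, 79.28765106201172), 84.50370025634766), 1288, np.float64(0.025737686516537184), array([312.31293037, 201.61208875]))
0.01 0.024 846 [ 0.6   -0.277  0.018] ((608.360107421875, -261.5567932128906), (130.75465393066406, 123.81243133544922), 85.85881042480469) zmax 0.024
0.05 0.085 223 [ 0.602 -0.275  0.077] ((605.3607788085938, -268.394775390625), (93.52459716796875, 35.15861511230469), 88.28682708740234) zmax 0.085
0.085 0.115 105 [ 0.601 -0.273  0.098] ((604.4054565429688, -266.87432861328125), (31.429296493530273, 93.58505249023438), 1.273159384727478) zmax 0.1145
0.115 0.142 121 [ 0.606 -0.254  0.123] ((607.7721557617188, -263.6726989746094), (86.76374816894531, 24.287073135375977), 85.99920654296875) zmax 0.1413
0.142 0.17 61 [ 0.605 -0.299  0.15 ] ((605.5935668945312, -300.0944519042969), (10.98156452178955, 24.471832275390625), 86.64569091796875) zmax 0.1551
knob [393.4, 139.7] [[ 0.61226052 -0.22503167  0.115     ]] [[ 0.61444602 -0.22634577  0.108     ]]
stop [408.9, 156.2] [[ 0.60217454 -0.28674834  0.  
[... 417 characters left out ...]
1943359375), (190.65374755859375, 307.36627197265625), 15.079787254333496) zmax 0.0849
0.085 0.115 238 [ 0.606 -0.258  0.101] ((607.9288940429688, -261.22406005859375), (89.97209167480469, 25.868356704711914), 86.34796142578125) zmax 0.1149
0.115 0.142 178 [ 0.607 -0.272  0.126] ((608.462890625, -260.9787292480469), (88.58470153808594, 24.701810836791992), 86.15897369384766) zmax 0.1418
0.142 0.17 67 [ 0.606 -0.297  0.148] ((606.123291015625, -298.97906494140625), (17.515134811401367, 25.09171485900879), 83.61805725097656) zmax 0.1524
knob [278.7, 127.8] [[ 0.61341488 -0.22048435  0.115     ]] [[ 0.6166338  -0.22970199  0.108     ]]
stop [288.7, 151.5] [[ 0.61192547 -0.28237245  0.        ]]
```

View pics/c1.png

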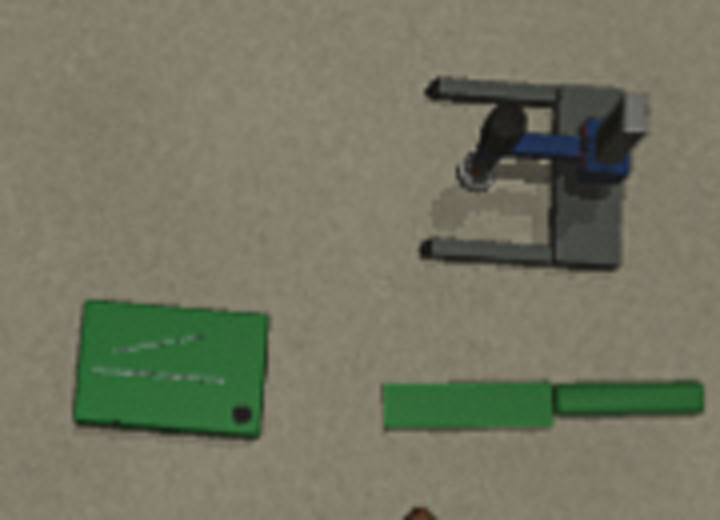

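View pics/c2.png

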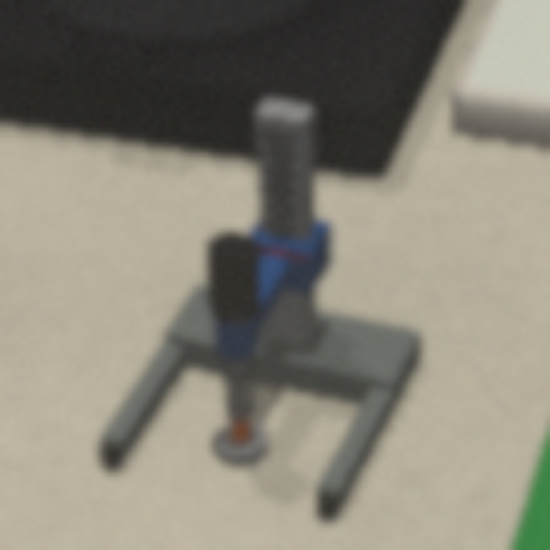

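The crop confirms the target: a green rectangular block with a dark corner hole and scratches at top px (313,201), and the knife is a separate thin item. I'll go above the knob first, and work out the knob height and the gauge pose together.

```bash
cat > g.py <<'E'
from h import *
a=np.deg2rad(-94.0); D=np.array([np.cos(a),np.sin(a)]); Y=np.array([-D[1],D[0]]); O=np.array([.6105,-.2321])
def tog(p): p=np.asarray(p); r=p[...,:2]-O; return np.stack([r@D,r@Y],-1)
def rep():
    o=bot.get_obs(); R=np.array(o["ee_rot"]); p=np.array(o["position"])
    print("t",round(o["clock"],2),"tcp",p.round(4),"gauge",(tog(p)*1000).round(1),"yaw_y",np.degrees(np.arctan2(R[1,1],R[0,1])).round(2),"F",np.round(o["wrist_force"],1),"gap",round(o["finger_gap"],4)); return p,R
E
python3 - <<'E'
from g import *
rep()
for n in("top","side"):
    c=grab(n); P=cloud(c,np.ones((400,640),bool)); g=tog(P)*1000; 
    s=(abs(g[:,0])<25)&(abs(g[:,1])<20)&(P[:,2]>.1); q=P[s]; gg=g[s]
    t=q[:,2]>np.percentile(q[:,2],60); print(n,s.sum(),"z pct",np.percentile(q[:,2],[50,80,90,97]).round(4),"top centre g",gg[t].mean(0).round(1),gg[t].min(0),gg[t].max(0))
    s=(abs(g[:,0]-30)<110)&(abs(g[:,1])<80)&(P[:,2]>.011)&(P[:,2]<.024)
    if n=="side": s&=g[:,0]<100
    r=cv2.minAreaRect(g[s].astype(np.float32)); print("rails in gauge frame",r)
    s=(abs(g[:,0]-10)<40)&(abs(g[:,1])<9)&(P[:,2]<.1)&(P[:,2]>.004); f=(abs(g[:,0])<30)&(abs(g[:,1])<20)&(P[:,2]<.04)&(P[:,2]>.004); print("foot",f.sum(),np.percentile(P[f][:,2],[50,90]).round(4) if f.any() else "", g[f].mean(0).round(1))
E
python3 -m crank '[[[-0.96,-0.91,0,0],[-0.96,-0.91,0,0],[-0.96,-0.91,0,0],[-0.96,-0.91,0,0],[-0.96,-0.91,0,0],[-0.96,-0.91,0,0],[-0.96,-0.91,0,0],[-0.96,-0.91,0,0],[-0.96,-0.91,0,0],[-0.96,-0.91,0,0]]]' 0
python3 -m crank '[[[-0.96,-0.91,0,0],[-0.96,-0.91,0,0],[-0.96,-0.91,0,0],[-0.96,-0.91,0,0],[-0.96,-0.91,0,0],[-0.96,-0.91,0,0],[-0.5,-0.46,0,0],[0,0,0,1],[0,0,0,1],[0,0,0,1]]]' 0
python3 -m crank '[[[0,0,0,1],[0,0,0,1],[0,0,0,1],[0,0,0,1],[0,0,0,1],[0,0,0,1],[0,0,0,1],[0,0,0,1],[0,0,0,1],[0,0,0,1]]]' 0
python3 -c "
from g import *
rep()"
```

```text
t 1.5 tcp [0.1402 0.5318 0.2533] gauge [-729.3 -522.4] yaw_y 75.23 F [ 0.4 -0.7 -0.2] gap 0.0857
top 99 z pct [0.1202 0.1221 0.1226 0.1238] top centre g [ 0.7 -1.4] [ -7.10398289 -11.44178607] [10.12491143  8.88662496]
rails in gauge frame ((29.57079315185547, -0.44063568115234375), (123.86837768554688, 130.9181671142578), 89.93894958496094)
foot 71 [0.009  0.0315] [-3.3 -3.8]
side 125 z pct [0.1164 0.12   0.1205 0.1212] top centre g [-3.5  0.6] [-13.99989457 -10.08601531] [ 7.65152912 11.53144991]
rails in gauge frame ((28.70791244506836, 0.20345306396484375), (132.19947814941406, 123.67420196533203), 0.4608694911003113)
foot 104 [0.0094 0.0339] [-5.  -0.4]
clock: 2.85
position: [0.4194, 0.0803, 0.2535]
ee_rot: [[-0.967, 0.255, 0.001], [0.255, 0.967, 0.0], [-0.001, 0.0, -1.0]]
wrist_force: [1.1, 1.0, 0.2]
finger_gap: 0.0852
clock: 4.1
position: [0.6005, -0.2111, 0.253]
ee_rot: [[-0.839, 0.544, -0.0], [0.544, 0.839, 0.0], [0.0, -0.0, -1.0]]
wrist_force: [-0.1, -0.5, -0.1]
finger_gap: 0.0855
clock: 5.35
position: [0.6005, -0.2108, 0.2532]
ee_rot: [[0.052, 0.999, -0.0], [0.999, -0.052, 0.0], [0.0, -0.0, -1.0]]
wrist_force: [-0.2, -0.4, -0.1]
finger_gap: 0.0856
t 5.35 tcp [ 0.6005 -0.2108  0.2532] gauge [-20.5 -11.5] yaw_y -2.97 F [-0.2 -0.4 -0.1] gap 0.0856
```

```bash
python3 -m crank '[[[-0.26,0.15,0.2,0.17],[-0.25,0.14,0.5,0],[0,0,0.6,0],[0,0,0.6,0],[0,0,0.5,0],[0,0,0.5,0],[0,0,0.3,0],[0,0,0.2,0],[0,0,0.1,0],[0,0,0.03,0]]]' 0
python3 - <<'E'
from g import *
rep(); c=grab("side"); cv2.imwrite("pics/k1.png",cv2.resize(c["img"][60:200,210:370,::-1],None,fx=4,fy=4))
E
```

```text
clock: 6.6
position: [0.6111, -0.232, 0.1123]
ee_rot: [[0.066, 0.998, 0.0], [0.998, -0.066, -0.0], [-0.0, 0.0, -1.0]]
wrist_force: [-0.2, 0.7, -0.2]
finger_gap: 0.0855
t 6.6 tcp [ 0.6111 -0.232   0.1123] gauge [-0.2  0.6] yaw_y -3.78 F [-0.2  0.7 -0.2] gap 0.0855
```

View pics/k1.png

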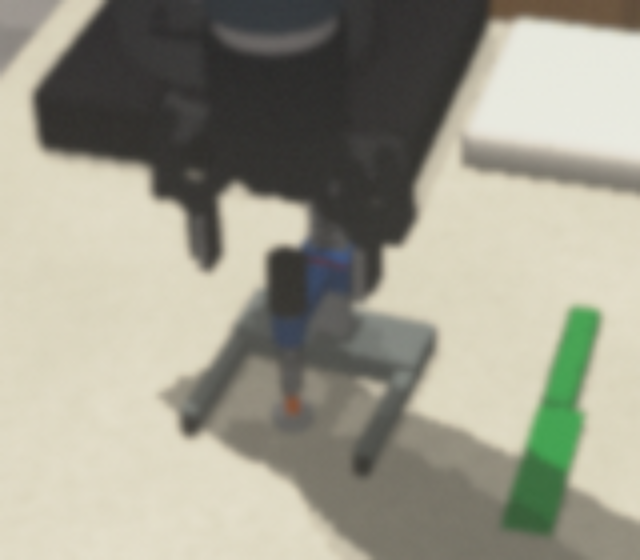

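The fingers straddle the knob (crop px (287,283)), with the tips either side at (205,262) and (365,290). I'll close and lift.

```bash
python3 -m crank '[[[0,0,0,0],[0,0,0,0],[0,0,0,0],[0,0,0,0],[0,0,0,0],[0,0,0,0],[0,0,0,0],[0,0,0,0],[0,0,0,0],[0,0,0,0]]]' 1 40
python3 -m crank '[[[0,0,-0.1,0],[0,0,-0.1,0],[0,0,-0.1,0],[0,0,-0.1,0],[0,0,-0.1,0],[0,0,-0.1,0],[0,0,-0.1,0],[0,0,-0.1,0],[0,0,-0.1,0],[0,0,-0.1,0]]]'
python3 - <<'E'
from g import *
rep(); c=grab("side"); cv2.imwrite("pics/k2.png",cv2.resize(c["img"][60:200,210:370,::-1],None,fx=4,fy=4))
E
```

```text
clock: 7.9
position: [0.6108, -0.2319, 0.1121]
ee_rot: [[0.066, 0.998, -0.0], [0.998, -0.066, -0.0], [-0.0, -0.0, -1.0]]
wrist_force: [-1.3, 0.7, 4.3]
finger_gap: 0.0226
clock: 9.15
position: [0.6108, -0.2318, 0.1523]
ee_rot: [[0.066, 0.998, -0.0], [0.998, -0.066, 0.0], [0.0, -0.0, -1.0]]
wrist_force: [0.6, -1.9, -8.7]
finger_gap: 0.0228
t 9.15 tcp [ 0.6108 -0.2318  0.1523] gauge [-0.3  0.3] yaw_y -3.79 F [ 0.6 -1.9 -8.7] gap 0.0228
```

View pics/k2.png

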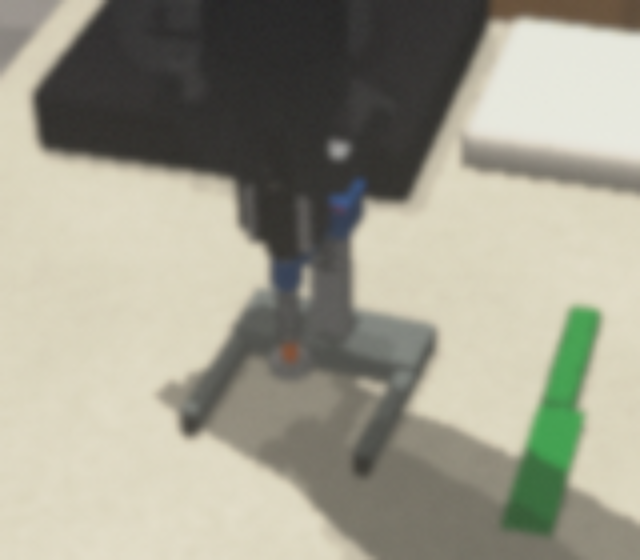

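Carriage is up: the foot moved from crop row 412 to 360. Next I release, go up, and move over the near end of the board.

```bash
python3 -m crank '[[[0,0,0,0],[0,0,0,0],[0,0,0,0],[0,0,0,0],[0,0,0,0],[0,0,0,0],[0,0,0,0],[0,0,-0.3,0],[0,0,-0.6,0],[0,0,-0.6,0]]]' 0 20
python3 -m crank '[[[0.3,-0.2,-0.1,0],[0.8,-0.46,0,0],[0.8,-0.46,0,0],[0.8,-0.46,0,0],[0.8,-0.46,0,0],[0.8,-0.46,0,0],[0.8,-0.46,0,0],[0.8,-0.46,0,0],[0.3,-0.27,0,0],[0,0,0,0.2]]]'
python3 -m crank '[[[0,0,0.5,0],[0,0,0.5,0],[0,0,0.5,0],[0,0,0.6,0],[0,0,0.6,0],[0,0,0.5,0],[0,0,0.4,0],[0,0,0.2,0],[0,0,0.1,0],[0,0,0,0]]]'
python3 - <<'E'
from g import *
from m import board
rep(); c=grab("side"); t=grab("top")
for k in(c,t): print(board(k,60))
a=cv2.resize(c["img"][170:290,250:410,::-1],(480,360)); b=cv2.resize(t["img"][140:260,230:390,::-1],(480,360))
# carriage height from knob top
for n,k in(("side",c),("top",t)):
    P=cloud(k,np.ones((400,640),bool)); g=tog(P)*1000; s=(abs(g[:,0])<14)&(abs(g[:,1])<14)&(P[:,2]>.13); print(n,s.sum(),np.percentile(P[s][:,2],[80,95]) if s.any() else 0)
cv2.imwrite("pics/b1.png",np.hstack([a[:,:400],b[:,:400]]))
E
```

```text
clock: 10.45
position: [0.6109, -0.2319, 0.2136]
ee_rot: [[0.066, 0.998, 0.0], [0.998, -0.066, -0.0], [-0.0, 0.0, -1.0]]
wrist_force: [0.8, 0.6, 0.3]
finger_gap: 0.085
clock: 11.7
position: [0.4792, 0.026, 0.2161]
ee_rot: [[0.086, 0.996, 0.0], [0.996, -0.086, -0.0], [-0.0, 0.0, -1.0]]
wrist_force: [-0.2, 0.4, -0.0]
finger_gap: 0.0855
clock: 12.95
position: [0.4803, 0.0251, 0.0602]
ee_rot: [[0.087, 0.996, 0.0], [0.996, -0.087, -0.0], [-0.0, 0.0, -1.0]]
wrist_force: [0.1, 0.2, 0.2]
finger_gap: 0.0854
t 12.95 tcp [0.4803 0.0251 0.0602] gauge [-247.4 -147.9] yaw_y -5.02 F [0.1 0.2 0.2] gap 0.0854
(((478.2192687988281, -2.178314208984375), (73.48338317871094, 74.27391815185547), 85.35289001464844), 725, np.float64(0.024022634272143017), array([310.36      , 240.79483871]))
(((474.58929443359375, -45.262725830078125), (83.65838623046875, 79.24495697021484), 84.40398406982422), 890, np.float64(0.025712159525074663), array([319.56424581, 202.16871508]))
side 0 0
top 124 [0.16218771 0.16397413]
```

View pics/b1.png

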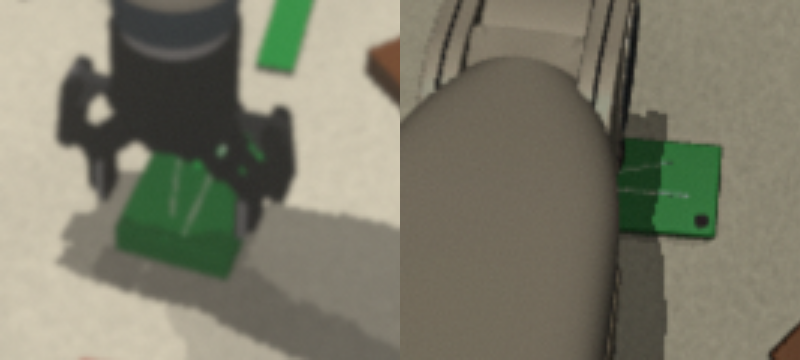

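Fingers straddle the board (side crop tips at (103,190) and (248,225)) and the board's axis passes within 1 mm of the TCP. I'll descend slowly.

```bash
python3 -m crank '[[[0,0,0.1,0],[0,0,0.1,0],[0,0,0.1,0],[0,0,0.1,0],[0,0,0.1,0],[0,0,0.1,0],[0,0,0.1,0],[0,0,0.1,0],[0,0,0.05,0],[0,0,0,0]]]'
python3 -m crank '[[[0,0,0,0],[0,0,0,0],[0,0,0,0],[0,0,0,0],[0,0,0,0],[0,0,0,0],[0,0,0,0],[0,0,0,0],[0,0,0,0],[0,0,0,0]]]' 1 20
python3 - <<'E'
from g import *
rep(); c=grab("side")
cv2.imwrite("pics/b2.png",cv2.resize(c["img"][180:280,260:370,::-1],None,fx=4,fy=4))
E
```

```text
clock: 14.3
position: [0.48, 0.0253, 0.026]
ee_rot: [[0.087, 0.996, -0.0], [0.996, -0.087, 0.0], [0.0, -0.0, -1.0]]
wrist_force: [0.4, -0.1, 0.3]
finger_gap: 0.0852
clock: 15.55
position: [0.4802, 0.0253, 0.0263]
ee_rot: [[0.087, 0.996, 0.001], [0.996, -0.087, -0.0], [0.0, 0.001, -1.0]]
wrist_force: [-0.3, -0.2, 5.8]
finger_gap: 0.0794
t 15.55 tcp [0.4802 0.0253 0.0263] gauge [-247.7 -147.9] yaw_y -4.99 F [-0.3 -0.2  5.8] gap 0.0794
```

View pics/b2.png

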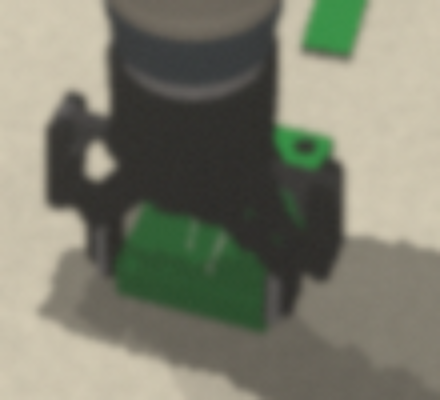

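Gripped at gap 79.4 mm, with a light 6 N press on the table. I'll square up, then slide sideways onto the lane line.

```bash
python3 -m crank '[[[0,0,0,-0.17],[0,0.2,0,0],[0,0.45,0,0],[0,0.5,0,0],[0,0.5,0,0],[0,0.5,0,0],[0,0.5,0,0],[0,0.5,0,0],[0,0.4,0,0],[0,0.15,0,0]]]'
python3 -m crank '[[[0,0,0,0],[-0.1,0,0,0],[-0.2,0,0,0],[-0.2,0,0,0],[-0.2,0,0,0],[-0.2,0,0,0],[-0.2,0,0,0],[-0.2,0,0,0],[-0.1,0,0,0],[0,0,0,0]]]'
python3 - <<'E'
from g import *
from m import board
p,R=rep(); t=grab("top"); c=grab("side")
for k in(t,c):
    r=board(k,60); print(r); print(tog(np.array(r[0][0])/1000)*1000)
cv2.imwrite("pics/b3.png",np.hstack([cv2.resize(t["img"][100:220,280:440,::-1],(400,300)),cv2.resize(c["img"][80:230,220:420,::-1],(400,300))]))
E
```

```text
clock: 16.85
position: [0.6271, 0.015, 0.0263]
ee_rot: [[0.07, 0.998, -0.002], [0.998, -0.07, -0.0], [-0.0, -0.002, -1.0]]
wrist_force: [-8.5, 0.8, 11.5]
finger_gap: 0.0792
clock: 18.1
position: [0.6239, -0.0406, 0.0263]
ee_rot: [[0.069, 0.998, 0.0], [0.998, -0.069, 0.001], [0.001, 0.0, -1.0]]
wrist_force: [0.6, 3.0, 5.4]
finger_gap: 0.0794
t 18.1 tcp [ 0.6239 -0.0406  0.0263] gauge [-192.   -0.] yaw_y -3.98 F [0.6 3.  5.4] gap 0.0794
(((456.4154968261719, -326.0772705078125), (36.18391418457031, 9.478269577026367), 82.80204010009766), 4, np.float64(0.01979201821308163), array([401.04674221, 210.14730878]))
[ 104.4967382  -147.15363807]
(((0.0, 0.0), (0.0, 0.0), 0.0), 0, np.float64(nan), array([347.72805139, 168.37473233]))
[-188.94828884 -625.20333024]
  return _methods._mean(a, axis=axis, dtype=dtype,
  ret = ret.dtype.type(ret / rcount)
```

View pics/b3.png

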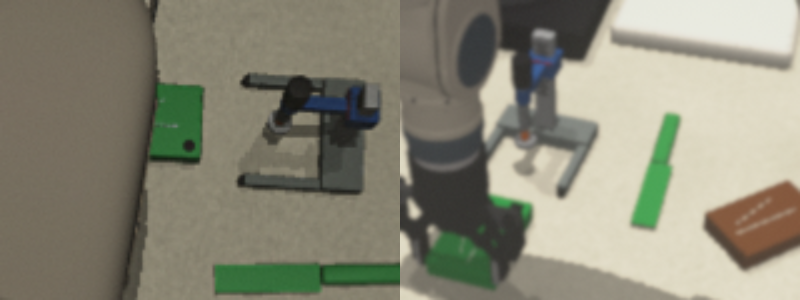

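```bash
cat > bm.py <<'E'
from g import *
def bmeas(k):
    hsv=cv2.cvtColor(k["img"],cv2.COLOR_RGB2HSV); m=(abs(hsv[...,0].astype(int)-60)<12)&(hsv[...,1]>90)
    P=cloud(k,m); g=tog(P)*1000; s=(abs(g[:,1])<60)&(g[:,0]>-220)&(g[:,0]<70)&(abs(P[:,2]-.025)<.005); g=g[s]
    if len(g)<20: print("few",len(g)); return
    print(len(g),"x",np.percentile(g[:,0],[1,99]).round(1),"y",np.percentile(g[:,1],[1,99]).round(1))
    for sg in(1,-1):  # side edges: extreme y per x-bin
        b=np.arange(g[:,0].min()+3,g[:,0].max()-3,3); e=[(x+1.5,(sg*g[(g[:,0]>=x)&(g[:,0]<x+3),1]).max()*sg) for x in b if ((g[:,0]>=x)&(g[:,0]<x+3)).sum()>5]
        if len(e)>4:
            e=np.array(e); f=np.polyfit(e[:,0],e[:,1],1); print(" edge",sg,"slope deg",np.degrees(np.arctan(f[0])).round(2),"y mid",e[:,1].mean().round(1))
E
python3 - <<'E'
from bm import *
k=grab("top"); bmeas(k)
P=cloud(k,np.ones((400,640),bool)); g=tog(P)*1000; s=(abs(abs(g[:,1])-55)<16)&(g[:,0]>-45)&(g[:,0]<45)&(P[:,2]>.009)&(P[:,2]<.022); q=g[s]
for sg in(1,-1):
    r=q[q[:,1]*sg>0]; print("rail",sg,np.percentile(r[:,1],[2,50,98]).round(1),r[:,0].min().round(1))
E
```

```text
536 x [-129.2  -79. ] y [-39.7  38.4]
 edge 1 slope deg 2.11 y mid 38.2
 edge -1 slope deg 0.24 y mid -39.2
rail 1 [48.3 53.9 61.1] -34.9
rail -1 [-61.9 -56.8 -50.1] -36.2
```

Board centre is at gauge y ≈ -0.5 mm and nearly square, against a lane centre of about -1 mm. I'll drag it 110 mm, leaving about 19 mm. Then I'll release and finish by pushing the end with the half-closed fingers, so the gripper body stays clear of the knob.

```bash
python3 -m crank '[[[-0.1,0,0,0],[-0.25,0,0,0],[-0.25,0,0,0],[-0.25,0,0,0],[-0.25,0,0,0],[-0.2,0,0,0],[-0.2,0,0,0],[-0.1,0,0,0],[-0.1,0,0,0],[0,0,0,0]]]'
python3 -c "
from bm import *
rep(); bmeas(grab('top'))"
python3 -m crank '[[[-0.1,0,0,0],[-0.15,0,0,0],[-0.2,0,0,0],[-0.2,0,0,0],[-0.15,0,0,0],[-0.15,0,0,0],[-0.1,0,0,0],[0,0,0,0],[0,0,0,0],[0,0,0,0]]]'
python3 - <<'E'
from bm import *
rep(); t=grab("top"); bmeas(t); c=grab("side"); bmeas(c)
cv2.imwrite("pics/b4.png",np.hstack([cv2.resize(t["img"][100:220,280:440,::-1],(400,300)),cv2.resize(c["img"][80:200,220:380,::-1],(400,300))]))
E
```

```text
clock: 19.5
position: [0.6191, -0.1082, 0.0263]
ee_rot: [[0.069, 0.998, 0.0], [0.998, -0.069, 0.001], [0.001, 0.0, -1.0]]
wrist_force: [-0.6, 3.8, 5.3]
finger_gap: 0.0791
t 19.5 tcp [ 0.6191 -0.1082  0.0263] gauge [-124.2   -0. ] yaw_y -3.97 F [-0.6  3.8  5.3] gap 0.0791
201 x [-33.4 -10.4] y [-39.8  38.2]
 edge 1 slope deg 8.16 y mid 37.8
 edge -1 slope deg -4.65 y mid -39.5
clock: 20.8
position: [0.6162, -0.1501, 0.0263]
ee_rot: [[0.069, 0.998, 0.0], [0.998, -0.069, 0.001], [0.001, 0.0, -1.0]]
wrist_force: [-0.2, 1.9, 5.7]
finger_gap: 0.0793
t 20.8 tcp [ 0.6162 -0.1501  0.0263] gauge [-82.2  -0. ] yaw_y -3.96 F [-0.2  1.9  5.7] gap 0.0793
few 14
393 x [-91.2  22.5] y [-35.2  37. ]
 edge 1 slope deg 1.25 y mid 35.8
 edge -1 slope deg 37.3 y mid -17.4
```

View pics/b4.png

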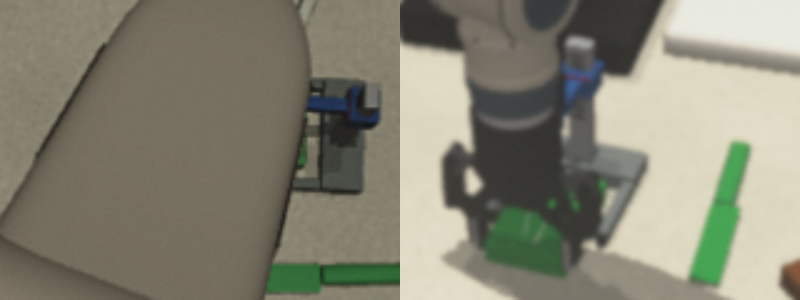

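```bash
python3 -m crank '[[[0,0,0,0],[0,0,0,0],[0,0,0,0],[0.1,0,0,0],[0.15,0,0,0],[0.15,0,0,0],[0.15,0,0,0],[0.15,0,0,0],[0.1,0,0,0],[0,0,0,0]]]' 0 20
python3 -m crank '[[[0,0,-0.1,0],[0,0,0,0],[0,0,0,0],[0,0,0,0],[-0.1,0,0,0],[-0.1,0,0,0],[-0.1,0,0,0],[-0.1,0,0,0],[-0.1,0,0,0],[0,0,0,0]]]' 0.3 40
python3 -c "
from bm import *
rep(); bmeas(grab('top'));bmeas(grab('side'))"
```

```text
clock: 22.15
position: [0.6184, -0.1183, 0.0261]
ee_rot: [[0.069, 0.998, -0.0], [0.998, -0.069, -0.0], [-0.0, -0.0, -1.0]]
wrist_force: [-0.4, 0.5, -0.1]
finger_gap: 0.0855
clock: 23.4
position: [0.617, -0.139, 0.0301]
ee_rot: [[0.07, 0.998, -0.0], [0.998, -0.07, -0.0], [-0.0, 0.0, -1.0]]
wrist_force: [-0.5, 0.5, 0.3]
finger_gap: 0.0601
t 23.4 tcp [ 0.617  -0.139   0.0301] gauge [-93.4  -0.1] yaw_y -3.99 F [-0.5  0.5  0.3] gap 0.0601
171 x [11.2 36.9] y [-40.4  17.9]
 edge 1 slope deg 50.96 y mid 11.2
 edge -1 slope deg 3.85 y mid -39.7
309 x [-84.3  35.4] y [-39.8  36.5]
 edge 1 slope deg -21.99 y mid 22.5
 edge -1 slope deg -17.86 y mid -12.9
```

```bash
python3 -m crank '[[[-0.05,0,0,0],[-0.05,0,0,0],[-0.05,0,0,0],[-0.05,0,0,0],[-0.05,0,0,0],[0,0,0,0],[0,0,0,0],[0,0,0,0],[0,0,0,0],[0,0,0,0]]]'
python3 -c "
from bm import *
rep(); bmeas(grab('top'));bmeas(grab('side'))"
```

```text
clock: 24.75
position: [0.6163, -0.1486, 0.0301]
ee_rot: [[0.069, 0.998, 0.0], [0.998, -0.069, -0.0], [-0.0, 0.0, -1.0]]
wrist_force: [-0.0, 0.5, -0.1]
finger_gap: 0.0596
t 24.75 tcp [ 0.6163 -0.1486  0.0301] gauge [-83.7  -0. ] yaw_y -3.97 F [-0.   0.5 -0.1] gap 0.0596
146 x [24.3 47.1] y [-40.6  18.3]
 edge 1 slope deg 13.69 y mid 17.4
 edge -1 slope deg -0.62 y mid -39.8
297 x [-74.9  42.8] y [-39.5  36.9]
 edge 1 slope deg -22.0 y mid 22.8
 edge -1 slope deg -18.95 y mid -11.4
```

```bash
python3 -m crank '[[[-0.02,0,0,0],[-0.02,0,0,0],[-0.02,0,0,0],[-0.02,0,0,0],[-0.02,0,0,0],[0,0,0,0],[0,0,0,0],[0,0,0,0],[0,0,0,0],[0,0,0,0]]]' | grep -E 'posi|force'
python3 -c "
from bm import *
rep(); bmeas(grab('top'))"
```

```text
position: [0.6161, -0.1509, 0.0301]
wrist_force: [1.5, 10.2, 1.9]
t 26.1 tcp [ 0.6161 -0.1509  0.0301] gauge [-81.4  -0.1] yaw_y -3.91 F [ 1.5 10.2  1.9] gap 0.0596
129 x [29.7 48.4] y [-41.   18.6]
 edge 1 slope deg 60.49 y mid 12.0
 edge -1 slope deg 4.44 y mid -40.8
```

Contact with the stop: 10 N held, at the predicted TCP. I'll back off, rise and verify.

```bash
python3 -m crank '[[[0.2,0,0,0],[0.5,0,0,0],[0.8,0,0,0],[0.6,0,-0.4,0],[0.6,0,-0.8,0],[0.6,0,-0.9,0],[0.6,0,-0.9,0],[0.6,0,-0.9,0],[0.5,0,-0.8,0],[0,0,0,0]]]' 0 40
python3 - <<'E'
from bm import *
rep(); t=grab("top"); bmeas(t); c=grab("side"); bmeas(c)
for n,k in(("side",c),("top",t)):
    P=cloud(k,np.ones((400,640),bool)); g=tog(P)*1000; s=(abs(g[:,0])<14)&(abs(g[:,1])<14)&(P[:,2]>.13); print(n,s.sum(),np.percentile(P[s][:,2],[80,95]).round(4) if s.any() else 0)
cv2.imwrite("pics/b5.png",np.hstack([cv2.resize(t["img"][110:190,340:440,::-1],(400,320),interpolation=2),cv2.resize(c["img"][90:190,235:360,::-1],(400,320),interpolation=2)]))
E
```

```text
clock: 27.4
position: [0.6306, 0.0492, 0.2208]
ee_rot: [[0.067, 0.998, 0.005], [0.998, -0.067, -0.0], [-0.0, 0.005, -1.0]]
wrist_force: [-0.6, 0.2, -1.0]
finger_gap: 0.0855
t 27.4 tcp [0.6306 0.0492 0.2208] gauge [-282.     0.4] yaw_y -3.84 F [-0.6  0.2 -1. ] gap 0.0855
1041 x [-69.6  47.2] y [-40.7  37.1]
 edge 1 slope deg -15.98 y mid 26.9
 edge -1 slope deg -0.72 y mid -40.1
954 x [-73.2  43.3] y [-39.9  38.4]
 edge 1 slope deg 0.49 y mid 37.0
 edge -1 slope deg -0.22 y mid -38.7
side 166 [0.1598 0.1611]
top 119 [0.1621 0.1639]
```

View pics/b5.png

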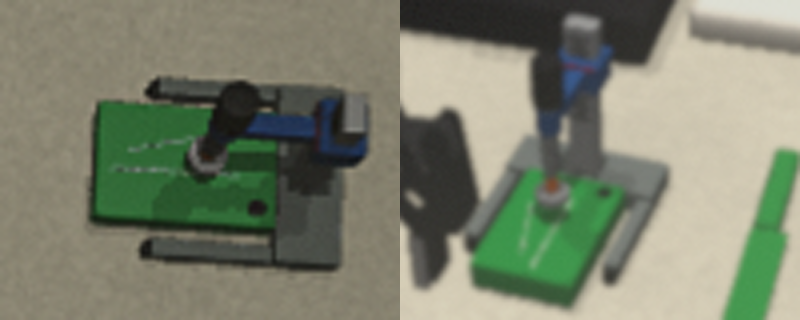

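The board is against the stop: its near end reads x ≈ -70 to -73 mm, its edges are within about 1° of square, and the foot is above it. I'll re-grip the knob and use the carriage's upper end (60 mm) as an exact height reference.

```bash
python3 -m crank '[[[-0.4,0,0,0],[-0.9,0,0,0],[-0.95,0,0,0],[-0.95,0,0,0],[-0.95,0,0,0],[-0.95,0,0,0],[-0.95,0,0,0],[-0.7,0,0,0],[-0.3,0,0,0],[0,0,0,0]]]' 0 40
python3 -c "
from bm import *
rep()"
python3 -m crank '[[[0,0,0.3,0],[0,0,0.3,0],[0,0,0.3,0],[0,0,0.3,0],[0,0,0.2,0],[0,0,0.2,0],[0,0,0.1,0],[0,0,0,0],[0,0,0,0],[0,0,0,0]]]' 0
python3 -c "
from bm import *
rep()"
```

```text
clock: 28.75
position: [0.6098, -0.2353, 0.2173]
ee_rot: [[0.071, 0.997, -0.001], [0.997, -0.071, 0.001], [0.001, -0.001, -1.0]]
wrist_force: [0.4, -0.0, 0.4]
finger_gap: 0.0858
t 28.75 tcp [ 0.6098 -0.2353  0.2173] gauge [ 3.3 -0.5] yaw_y -4.08 F [ 0.4 -0.   0.4] gap 0.0858
clock: 30.0
position: [0.6105, -0.2344, 0.1505]
ee_rot: [[0.069, 0.998, 0.001], [0.998, -0.069, -0.0], [-0.0, 0.001, -1.0]]
wrist_force: [-0.4, -0.1, -0.8]
finger_gap: 0.0854
t 30.0 tcp [ 0.6105 -0.2344  0.1505] gauge [2.3 0.2] yaw_y -3.97 F [-0.4 -0.1 -0.8] gap 0.0854
```

```bash
python3 -m crank '[[[0.05,0,0,0],[0,0,0,0],[0,0,0,0],[0,0,0,0],[0,0,0,0],[0,0,0,0],[0,0,0,0],[0,0,0,0],[0,0,0,0],[0,0,0,0]]]' 1 40 |grep -E 'pos|force'
python3 -m crank '[[[0,0,-0.05,0],[0,0,-0.05,0],[0,0,-0.05,0],[0,0,-0.05,0],[0,0,-0.05,0],[0,0,-0.05,0],[0,0,-0.05,0],[0,0,-0.02,0],[0,0,-0.02,0],[0,0,-0.02,0]]]' |grep -E 'pos|force'
python3 -m crank '[[[0,0,-0.01,0],[0,0,-0.01,0],[0,0,-0.01,0],[0,0,-0.01,0],[0,0,-0.01,0],[0,0,0,0],[0,0,0,0],[0,0,0,0],[0,0,0,0],[0,0,0,0]]]'
```

```text
position: [0.6107, -0.2324, 0.1501]
wrist_force: [4.6, 0.6, 0.2]
position: [0.6107, -0.2323, 0.1654]
wrist_force: [7.6, -0.5, -8.3]
clock: 33.75
position: [0.6107, -0.2323, 0.1674]
ee_rot: [[0.069, 0.998, -0.001], [0.998, -0.069, 0.001], [0.001, -0.001, -1.0]]
wrist_force: [6.0, -0.3, -7.7]
finger_gap: 0.0227
```

```bash
python3 -m crank '[[[0,0,-0.01,0],[0,0,-0.01,0],[0,0,-0.01,0],[0,0,-0.01,0],[0,0,0,0],[0,0,0,0],[0,0,0,0],[0,0,0,0],[0,0,0,0],[0,0,0,0]]]' |grep -E 'pos|force'
python3 -m crank '[[[0,0,-0.01,0],[0,0,-0.01,0],[0,0,-0.01,0],[0,0,0,0],[0,0,0,0],[0,0,0,0],[0,0,0,0],[0,0,0,0],[0,0,0,0],[0,0,0,0]]]' |grep -E 'pos|force'
```

```text
position: [0.6107, -0.2323, 0.169]
wrist_force: [6.3, -0.6, -7.2]
position: [0.6107, -0.2323, 0.1695]
wrist_force: [8.4, -1.0, -12.4]
```

The end stop was felt at TCP z ≈ 0.1694 (force stepped from 7 to 12 N), which puts the earlier height at 40.7 mm, in agreement with the images. Target TCP z for carriage 19 mm is ≈ 0.1284. I'll lower gently.

```bash
python3 -m crank '[[[0,0,0.05,0],[0,0,0.08,0],[0,0,0.1,0],[0,0,0.1,0],[0,0,0.1,0],[0,0,0.1,0],[0,0,0.1,0],[0,0,0.08,0],[0,0,0.05,0],[0,0,0.03,0]]]' |grep -E 'pos|force'
python3 -m crank '[[[0,0,0.02,0],[0,0,0.02,0],[0,0,0.02,0],[0,0,0.02,0],[0,0,0.02,0],[0,0,0.02,0],[0,0,0.02,0],[0,0,0.02,0],[0,0,0.02,0],[0,0,0,0]]]' |grep -E 'pos|force'
```

```text
position: [0.6107, -0.2324, 0.1396]
wrist_force: [5.4, 0.7, 2.8]
position: [0.6107, -0.2324, 0.1325]
wrist_force: [5.0, 0.6, 3.4]
```

```bash
python3 -m crank '[[[0,0,0.02,0],[0,0,0.02,0],[0,0,0.02,0],[0,0,0.02,0],[0,0,0.02,0],[0,0,0,0],[0,0,0,0],[0,0,0,0],[0,0,0,0],[0,0,0,0]]]' |grep -E 'pos|force'
python3 - <<'E'
from bm import *
rep(); c=grab("side"); bmeas(c)
for i in range(3): grab("side"); print(np.round(bot.get_obs()["wrist_force"],1),np.round(bot.get_obs()["position"],4))
cv2.imwrite("pics/f1.png",cv2.resize(c["img"][90:190,235:360,::-1],None,fx=5,fy=5,interpolation=2))
E
```

```text
position: [0.6107, -0.2324, 0.1286]
wrist_force: [4.9, 0.9, 4.8]
t 40.0 tcp [ 0.6107 -0.2324  0.1286] gauge [0.2 0.2] yaw_y -3.97 F [4.9 0.9 4.8] gap 0.0225
729 x [-72.6  41.4] y [-39.5  36.7]
 edge 1 slope deg -1.04 y mid 35.2
 edge -1 slope deg -1.65 y mid -36.3
[4.7 1.2 4.5] [ 0.6107 -0.2323  0.1286]
[5.2 1.1 4.5] [ 0.6107 -0.2324  0.1286]
[4.9 0.6 4.1] [ 0.6107 -0.2324  0.1286]
```

View pics/f1.png

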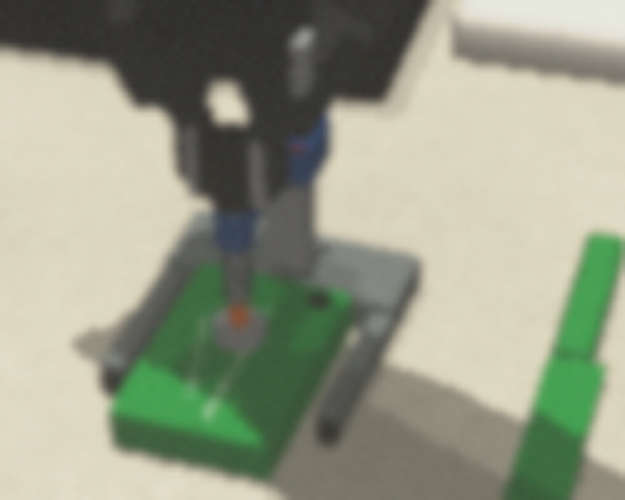

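Carriage reads ≈ 19.2 mm by the TCP, the foot is on the board (crop (240,330)), and force is only about 4.5 N. I'll release, rise straight up, and check.

```bash
python3 -m crank '[[[0,0,0,0],[0,0,0,0],[0,0,0,0],[0,0,0,0],[0,0,0,0],[0,0,0,0],[0,0,0,0],[0,0,0,0],[0,0,-0.2,0],[0,0,-0.5,0]]]' 0 20 |grep -E 'pos|force|gap'
python3 -m crank '[[[0,0,-0.8,0],[0,0,-0.8,0],[0.9,0,-0.3,0],[0.9,0,0,0],[0.9,0,0,0],[0.9,0,0,0],[0.9,0,0,0],[0.9,0,0,0],[0.5,0,0,0],[0,0,0,0]]]'|grep -E 'clock|pos|force|gap'
python3 - <<'E'
from bm import *
from m import board
for n in("top","side"):
    k=grab(n); bmeas(k); print("red",board(k,0)[0],tuple(board(k,0)[3]))
    P=cloud(k,np.ones((400,640),bool)); g=tog(P)*1000; s=(abs(g[:,0])<25)&(abs(g[:,1])<20)&(P[:,2]>.1); print(n,s.sum(),"knob top",np.percentile(P[s][:,2],[50,80,90,97]).round(4))
    if n=="side": cv2.imwrite("pics/f2.png",cv2.resize(k["img"][90:190,235:360,::-1],None,fx=5,fy=5,interpolation=2))
rep()
E
```

```text
position: [0.6101, -0.2321, 0.1564]
wrist_force: [-0.2, 0.3, 0.0]
finger_gap: 0.085
clock: 42.7
position: [0.6269, 0.0041, 0.2328]
wrist_force: [0.5, 0.7, 0.5]
finger_gap: 0.0856
1033 x [-69.6  47.5] y [-41.   37.5]
 edge 1 slope deg -11.36 y mid 28.8
 edge -1 slope deg 0.27 y mid -40.4
red ((0.0, 0.0), (0.0, 0.0), 0.0) (np.float64(44.26548672566372), np.float64(226.09734513274336))
top 126 knob top [0.1383 0.1411 0.142  0.1432]
953 x [-72.8  43.5] y [-39.9  38.6]
 edge 1 slope deg 0.78 y mid 37.1
 edge -1 slope deg 0.83 y mid -38.9
red ((466.106689453125, 188.57180786132812), (79.01868438720703, 120.38159942626953), 5.2539873123168945) (np.float64(291.0289132602193), np.float64(325.81222997673643))
side 187 knob top [0.1263 0.1384 0.139  0.1399]
t 42.8 tcp [0.6269 0.0025 0.2326] gauge [-235.2   -0. ] yaw_y -3.97 F [ 0.8 -0.9  0. ] gap 0.0856
  return _methods._mean(a, axis=axis, dtype=dtype,
  ret = ret.dtype.type(ret / rcount)
```

View pics/f2.png

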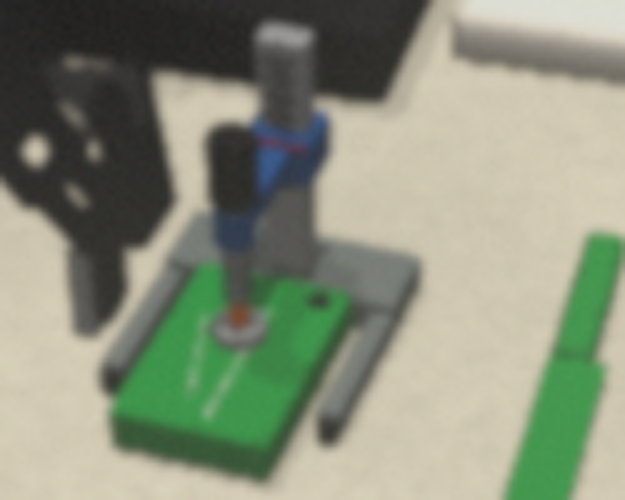

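```bash
python3 -c "
from bench import bot
print(bot.close_job())"
```

```text
the job is handed in; nothing more can be done
None
```

The green board is in the lane against the back stop, with the sprung foot resting on it at close to half spring. The job is handed in, at about 43 s on the clock.

**What I did:** I raised the carriage by its knob to about 41 mm. I gripped the green board lightly and slid it along the table onto the lane line and in. I pushed its near end with two fingers until it met the stop, at about 10 N. Then I re-gripped the knob and lifted the carriage to its top end to get a height reference (12 N peak). From there I lowered it gently (under 5 N), released it and moved clear.

**Last checks:**

| Check | Result |
|---|---|
| Carriage height | 19.2 mm from the arm; 19.3 mm (side camera) and 19.7 mm (top camera) |
| Foot pushed in | about 5.3–5.8 mm, worked out from the carriage height; the target was 6 mm |
| Board's near end | gauge x about -70 mm (top camera) and -73 mm (side camera); expected -70 mm |
| Board squareness | within about 1° |
| Wrist force, clear of everything | under 1 N |

**Checks that failed or disagreed:**
- **Top camera, one board edge:** the knob partly hid it, so its slope reading was meaningless and I ignored it.
- **Red board:** the top camera could not confirm it because my colour search locked onto something else. The side camera showed it at (0.466, 0.189) in my only measurement of it. I made no move towards it.

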